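Square up a gingerbread roof panel on its peg board

ROBOT

A 6-joint arm with a two-finger parallel gripper is mounted at the origin on the work surface. World frame = base frame: x ahead of the robot, y to its left, z up, the work surface at z = 0. Lengths are in mm, angles in rad, forces in N, time in s.
With the tool pointing down it reaches from about 250 to 850 mm from the base axis. Payload 12.5 kg.
Tool frame: the origin (TCP) lies between the finger pads; the fingertips stand 8 mm ahead of it and the grasp point (between the pads) lies 11 mm behind it; z points along the fingers, y is the line along which they close (so a half turn about z gives the same grasp; the last joint's range is limited). The gripper opens to 93 mm and grips with 3 to 60 N. Pads are 15 mm wide; open, the fingers measure 128 mm over their backs; the gripper's body (75 mm by 188 mm) begins 65 mm behind the grasp point.
Start: joints at [-1.418, 0.351, 1.652, -0, 1.139, -0.085], TCP at [129.582, -534.503, 226.633] pointing down, gripper open.
Joint ranges: [-2.75, 2.75], [-0.79, 2.1], [0.01, 2.65], [-1.57, 4.71], [0.07, 3.14], [-2.87, 2.87]. Speed limits (rad/s): [2.22, 2.22, 2.79, 3.14, 3.14, 3.14].

INTERFACE

Orientations are given as a unit quaternion [x, y, z, w].
In Python, from workcell import arm gives the robot as it stands.
- The arm moves only by the tool drive_tool, never from a script. Its argument "deltas" is a list of rows, each an object of numbers: "dx", "dy", "dz": the shift along the world's x, y, z normalised to -1 to 1, where 1 is 10 cm; "wx", "wy", "wz": the turn, a rotation vector about the world's x, y, z normalised to -1 to 1, where 1 is 180 degrees; "grip": the closure, from -1 (fully open) to 1 (shut). In form: [{"dx": .., "dy": .., "dz": .., "wx": .., "wy": .., "wz": .., "grip": ..}, ...]. A call has exactly 10 rows; each row is the pose to reach, as a shift and turn from the pose commanded when the call began, turning the shorter way round; what a row does not reach only later rows make up. A row lasts 1/8 s, in which the tool goes at most 62.5 mm and 10.7 degrees, less where a joint would pass 70% of its speed; a pose out of reach is approached as far as the arm can. A call with a number of a shift or a turn outside -1 to 1 is refused whole. A call with a gripper value outside its range is refused whole. The fingers move at their own pace and stop on an object; "force" is the grip in N (left out, the last holds). Time passes only in rows, so rows that repeat a pose let the fingers close, or fill a call up. It gives the time, the measured TCP pose, the force, the opening and the grip force at its end, in the units of the state.
- arm.sense(): the state, without advancing time (a new reading comes with each control period).
- arm.capture(name): name is "scene" or "top" or "wrist"; returns a dict with "color" (420x560x3 uint8, blue, green, red), "z_map" (420x560 float32, mm along the optical axis (not along the pixel's ray), 0 where there is no reading), "intrinsics" (3x3 intrinsics, pixels), "rvec" (rotation vector, rad) and "tvec" (3), from world to camera coordinates, as OpenCV has them; the wrist camera has in their place "T_tool_cam" (4x4, takes a point from camera to tool coordinates, whose origin is the TCP and whose axes are the flange's). Camera axes: x right, y down, z forward; pixel columns grow to the right and rows downward; lengths in mm; the calibration is good to about 2 mm. A picture is of the moment at which its call begins: read the wrist's pose just before it.
- arm.finish_job(): hands the job in; it is judged then, once.
Trained networks look in a picture, given as the dict that the camera call returned (one of the last four; its "shot" number tells which), for a name from the list of things; names that differ only in an ending like _2 or _b are one class to them, and where a whole thing is asked for, a point or a joint stands for the part that bears it (a point fixed in the world has none). Each returns a list of dicts, best first, with "conf" (0 to 1); they miss things now and then, are a little off and sometimes report something else, mostly with a low value. They report only what shows in the picture. A call takes as long as a camera call.
- arm.regions_of(name, picture): "region" (420x560 bool, what is visible of it) and "position" ([column, row] in pixels, amid what is visible of it).
- arm.pinpoint(name, picture): "position" ([column, row] in pixels: a listed point, or the origin of a listed thing).
The state is a dict: "t": time; "qpos": joint angles; "joint_vel": joint speeds; "effort": joint torques, N m; "tool_pos": TCP position; "orientation": TCP orientation; "wrist_force": force on the tool from outside, world axes, zero at the start; "wrist_torque": the same for the moment, N m; "width": opening from 0.0 (shut) to 1.0 (fully open); "grasp_force": force on a finger pad.
Only numpy, scipy, OpenCV 4.12 (cv2) and the standard library are available. Lean on these libraries where they do the work, as an engineer would, in place of code of your own. Each camera call takes 0.05 s, during which the arm holds its last target. There are 200 camera calls.

TASK

The plain gingerbread roof panel on the white board lies askew, with one corner against the wooden peg. Turn it clockwise (seen from above), the short way, until it is square with the board, ready for icing, by pushing its free corner diagonally opposite the peg: the panel stays flat on the board and swings about the peg, its peg corner staying there. Leave the windowed gingerbread wall and the jar where they are.

Things in the scene. Friction and masses are not known exactly. Their poses are not given: they have to be found in the camera images.
- roof_centre (a point): Centre (half-way up) of the plain roof panel: loose gingerbread slab without holes, 110 (its x) x 140 (its y) x 12 mm, 0.13 kg, flat on the board, turned 23 to 37 degrees anticlockwise from it. Its short -y edge lies 0 to 5 mm from the peg, 14 mm in from the peg corner (+55, -70) mm. Free corner: (-55, +70) mm; push there on the long -x edge. When square, its axes run along the board's.
- peg_top (a point): Centre of the top of the fixed dark wooden peg, 16 mm in diameter, 45 mm above the table. Its axes are the board's, along the board's edges, x roughly away from the robot. The white board is fixed, 9 mm thick, from -195 to +55 mm in x and -80 to +180 mm in y of the peg. With the panel square against the peg, the panel's centre is at about (-41, +78) mm from the peg.
- wall: Bystander: loose wall panel of the same gingerbread with four window openings, 110 x 140 x 12 mm, lying on the table beside the board. Origin at the centre of its underside. To be left alone.
- jar: Bystander: loose upright jar with a white label and a red lid, 64 mm in diameter, 85 mm tall, on the table beside the board. Origin at the centre of its underside. To be left alone. (A white bowl of olives, 130 mm wide and 50 mm tall, also stands there, fixed.)

How it is judged (in metres and radians):
At the end, for the whole second after the job is handed in: The roof panel lies flat on the board, edges within 11 degrees of the board's, its peg corner still at the peg (centre within 35 mm in the board's x and 28 mm in its y of (-41, +78) mm from the peg); wall panel and jar within 20 mm of where they were (angle between the x axis of roof_centre and the x axis of peg_top, either way round below 0.19 rad and x of roof_centre in the frame of peg_top between -0.076 and -0.006 m and y of roof_centre in the frame of peg_top between 0.05 and 0.106 m and z of roof_centre in the frame of peg_top below -0.025 m and angle between roof_centre's own z axis and vertical below 0.06 rad and distance of each of wall, jar from where it was at the start of the episode below 0.02 m); the robot touches nothing.
It fails at once if the roof panel was lifted off the board or tipped up (z of roof_centre in the frame of peg_top above -0.01 m or angle between roof_centre's own z axis and vertical above 0.3 rad).
It fails at once if the roof panel was pushed away from the peg (its centre over 130 mm from the peg's axis) (horizontal distance between roof_centre and peg_top above 0.13 m).
It fails at once if the windowed wall or the jar was moved by over 30 mm (distance of any of wall, jar from where it was at the start of the episode above 0.03 m).
It also fails if it takes over 35 s, if anything falls off the work surface, if the arm or the gripper's body presses on something with over 40 N, if the wrist force passes 120 N, or if a joint passes its speed limit or range.

## Working session

There is one attempt and no reset: what is moved stays moved. The work goes in short steps, Python scripts to look and compute and a tool call to move; the robot and the scene stay as the last step left them, time stands still between calls to the robot, and variables do not carry over. Pictures are saved under pics/ and viewed, at most 10 in all, crops included, and the job is handed in when it is done.

Besides the shell and the picture viewer there is one more tool, called after ">>>" as name(argument=value, ...), one argument or row to a line, values as JSON. drive_tool: Moves the arm, as the interface text tells. Scaled input: -1 to 1 covers 10 cm each way for a shift and 180 degrees each way for a turn. Its arguments: {"type":"object","properties":{"deltas":{"type":"array"},"force":{"type":"number"}},"required":["deltas"]}

```bash
mkdir -p pics; cat > h.py <<'E'
import numpy as np, cv2
from workcell import arm
def world(p,uv=None,mask=None):
    K=p["intrinsics"];R=cv2.Rodrigues(np.array(p["rvec"],float))[0];t=np.array(p["tvec"],float).ravel()
    z=p["z_map"]
    if mask is None:
        u,v=[int(round(a)) for a in uv]; vs,us=np.array([v]),np.array([u])
    else: vs,us=np.nonzero(mask&(z>0))
    d=z[vs,us]
    c=np.stack([(us-K[0,2])/K[0,0]*d,(vs-K[1,2])/K[1,1]*d,d],1)
    return (c-t)@R
def look(name):
    p=arm.capture(name); print(name)
    for n in ["roof_centre","wall","jar"]:
        for r in arm.regions_of(n,p)[:2]:
            w=world(p,mask=r["region"]); zm=np.median(w[:,2]); s=w[abs(w[:,2]-zm)<5]
            b=cv2.minAreaRect(s[:,:2].astype(np.float32))
            print(n,round(r["conf"],2),r["position"],"zmed",zm.round(1),"rect",np.round(b[0]),np.round(b[1]),round(b[2],1),cv2.boxPoints(b).round().tolist())
    for r in arm.pinpoint("peg_top",p)[:2]: print("peg",r["conf"],r["position"],world(p,r["position"]).round(1))
    for r in arm.pinpoint("roof_centre",p)[:2]: print("roofc",r["conf"],r["position"],world(p,r["position"]).round(1))
    return p
E
python3 - <<'E'
from h import *
p=look("top"); q=look("scene")
cv2.imwrite("pics/a.png",p["color"]);cv2.imwrite("pics/b.png",q["color"])
w=world(p,mask=np.ones((420,560),bool))
c=p["color"][p["z_map"]>0]
m=(abs(w[:,2]-9)<4)&(c.min(1)>150)
b=cv2.minAreaRect(w[m][:,:2].astype(np.float32));print("board",m.sum(),b,cv2.boxPoints(b).round())
print(arm.sense()["tool_pos"],arm.sense()["orientation"])
E
```

```text
top
roof_centre 0.95 [254.7, 179.5] zmed 20.7 rect [619.  47.] [140. 113.] 86.0 [[558.0, -19.0], [671.0, -27.0], [680.0, 112.0], [567.0, 120.0]]
wall 0.66 [144.6, 220.1] zmed 10.7 rect [467. 404.] [110. 142.] 21.9 [[389.0, 450.0], [442.0, 318.0], [544.0, 359.0], [491.0, 491.0]]
jar 0.59 [404.7, 257.1] zmed 82.9 rect [ 377. -436.] [53. 55.] 37.8 [[339.0, -430.0], [373.0, -474.0], [414.0, -442.0], [381.0, -398.0]]
peg 0.73 [279.6, 166.9] [[655.  -35.9  41.2]]
roofc 0.97 [253.8, 179.4] [[615.3  47.8  27.5]]
scene
roof_centre 0.84 [301.5, 244.0] zmed 21.8 rect [620.  48.] [140. 111.] 86.0 [[559.0, -18.0], [671.0, -25.0], [680.0, 114.0], [569.0, 122.0]]
wall 0.9 [425.4, 204.7] zmed 12.4 rect [469. 405.] [111. 144.] 21.9 [[391.0, 451.0], [444.0, 317.0], [548.0, 359.0], [494.0, 493.0]]
jar 0.58 [143.6, 163.8] zmed 61.3 rect [ 391. -428.] [34. 59.] 26.2 [[363.0, -409.0], [388.0, -461.0], [419.0, -446.0], [393.0, -394.0]]
peg 0.71 [268.8, 250.7] [[654.9 -38.7  42.8]]
roofc 0.81 [301.3, 244.5] [[619.8  44.7  20.9]]
board 5759 ((564.45556640625, 116.79974365234375), (1016.83544921875, 1326.8990478515625), 20.748001098632812) [[-146.  557.]
 [ 324. -684.]
 [1275. -324.]
 [ 805.  917.]]
[ 129.58676808 -534.47584217  226.61919249] [ 9.92938768e-01  1.18627997e-01  9.31637556e-06 -4.32114897e-05]
```

View pics/a.png

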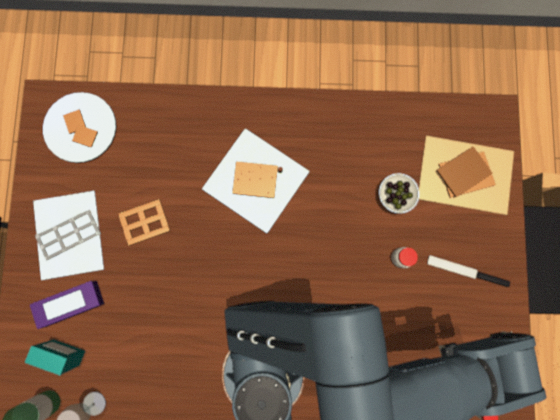

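View pics/b.png

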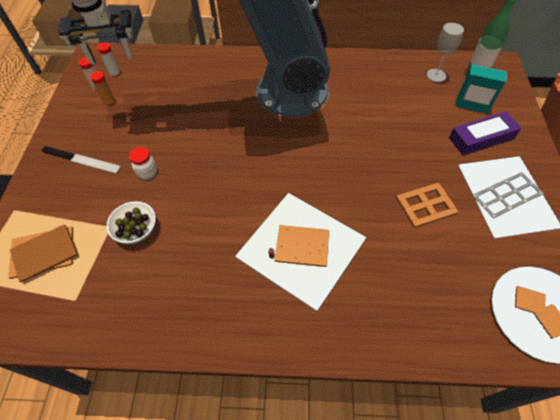

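Top view: the board is a diamond with corners near (247,130), (308,172), (267,232) and (203,188). The peg is at (280,168), and the panel lies around (255,179). The free corner is lower left, at about (233,195). The wall, jar and bowl are well clear. Next I measure the board yaw and work out the path.

```bash
cat > board.py <<'E'
from h import *
def rect(p,mask):
    c=max(cv2.findContours(mask.astype(np.uint8),0,2)[0],key=cv2.contourArea)
    K=p["intrinsics"];R=cv2.Rodrigues(np.array(p["rvec"],float))[0];t=np.array(p["tvec"],float).ravel()
    h=cv2.convexHull(c).reshape(-1,2).astype(float)
    d=np.c_[(h[:,0]-K[0,2])/K[0,0],(h[:,1]-K[1,2])/K[1,1],np.ones(len(h))]@R
    o=-R.T@t; return cv2.minAreaRect((o+d*((9-o[2])/d[:,2])[:,None])[:,:2].astype(np.float32))
E
python3 - <<'E'
from board import *
for n in ("top","scene"):
    p=arm.capture(n); c=p["color"].astype(int)
    m=(c.min(2)>150); k,l=cv2.connectedComponents(m.astype(np.uint8))
    u,v=(250,150) if n=="top" else (290,215)
    b=rect(p,l==l[v,u]); print(n,b,cv2.boxPoints(b).round().tolist())
peg=np.array([655,-37.])
for th in range(-4,-44,-4):
    a=np.radians(th);R=np.array([[np.cos(a),-np.sin(a)],[np.sin(a),np.cos(a)]])
    print(th,(peg-R@[41,-78]).round(),(peg+R@[-113.5,136]).round())
print(arm.sense()["t"])
E
```

```text
top ((617.4444580078125, 43.70744323730469), (261.7115173339844, 252.02029418945312), 57.460472106933594) [[441.0, 1.0], [653.0, -134.0], [794.0, 86.0], [582.0, 222.0]]
scene ((620.6226196289062, 45.277008056640625), (261.5256042480469, 251.6219940185547), 57.42277908325195) [[444.0, 3.0], [656.0, -133.0], [797.0, 88.0], [585.0, 223.0]]
-4 [620.  44.] [551. 107.]
-8 [625.  46.] [562. 113.]
-12 [631.  48.] [572. 120.]
-16 [637.  49.] [583. 125.]
-20 [643.  50.] [595. 130.]
-24 [649.  51.] [607. 133.]
-28 [655.  51.] [619. 136.]
-32 [662.  51.] [631. 138.]
-36 [668.  50.] [643. 140.]
-40 [674.  49.] [655. 140.]
0.7
```

>>> drive_tool(
  deltas=[
    {"dx":0.06,"dy":0.1,"dz":0,"wz":0.006,"grip":1},
    {"dx":0.12,"dy":0.2,"dz":0,"wz":0.012,"grip":1},
    {"dx":0.18,"dy":0.3,"wz":0.018,"grip":1},
    {"dx":0.24,"dy":0.4,"wz":0.024,"grip":1},
    {"dx":0.3,"dy":0.5,"wz":0.03,"grip":1},
    {"dx":0.36,"dy":0.6,"wz":0.036,"grip":1},
    {"dx":0.42,"dy":0.7,"wz":0.042,"grip":1},
    {"dx":0.48,"dy":0.8,"wz":0.048,"grip":1},
    {"dx":0.54,"dy":0.9,"wz":0.054,"grip":1},
    {"dx":0.6,"dy":1.0,"wz":0.06,"grip":1},
  ],
)

```text
invalid input at $.deltas[0]: expected keys dx, dy, dz, wx, wy, wz, grip
```

>>> drive_tool(
  deltas=[
    {"dx":0.06,"dy":0.09,"dz":0,"wx":0,"wy":0,"wz":0.006,"grip":1},
    {"dx":0.11,"dy":0.18,"dz":0,"wx":0,"wy":0,"wz":0.012,"grip":1},
    {"dx":0.17,"dy":0.28,"dz":0,"wx":0,"wy":0,"wz":0.017,"grip":1},
    {"dx":0.23,"dy":0.37,"dz":0,"wx":0,"wy":0,"wz":0.023,"grip":1},
    {"dx":0.28,"dy":0.46,"dz":0,"wx":0,"wy":0,"wz":0.029,"grip":1},
    {"dx":0.34,"dy":0.55,"dz":0,"wx":0,"wy":0,"wz":0.035,"grip":1},
    {"dx":0.4,"dy":0.64,"dz":0,"wx":0,"wy":0,"wz":0.04,"grip":1},
    {"dx":0.46,"dy":0.73,"dz":0,"wx":0,"wy":0,"wz":0.046,"grip":1},
    {"dx":0.51,"dy":0.83,"dz":0,"wx":0,"wy":0,"wz":0.052,"grip":1},
    {"dx":0.57,"dy":0.92,"dz":0,"wx":0,"wy":0,"wz":0.058,"grip":1},
  ],
)

```text
t: 1.95
tool_pos: [186.9, -441.8, 226.6]
orientation: [0.978, 0.209, 0.0, -0.0]
wrist_force: [0.4, 0.4, -0.1]
width: 0.012
grasp_force: 0.0
```

>>> drive_tool(
  deltas=[
    {"dx":0.06,"dy":0.09,"dz":0,"wx":0,"wy":0,"wz":0.006,"grip":1},
    {"dx":0.11,"dy":0.18,"dz":0,"wx":0,"wy":0,"wz":0.012,"grip":1},
    {"dx":0.17,"dy":0.28,"dz":0,"wx":0,"wy":0,"wz":0.017,"grip":1},
    {"dx":0.23,"dy":0.37,"dz":0,"wx":0,"wy":0,"wz":0.023,"grip":1},
    {"dx":0.28,"dy":0.46,"dz":0,"wx":0,"wy":0,"wz":0.029,"grip":1},
    {"dx":0.34,"dy":0.55,"dz":0,"wx":0,"wy":0,"wz":0.035,"grip":1},
    {"dx":0.4,"dy":0.64,"dz":0,"wx":0,"wy":0,"wz":0.04,"grip":1},
    {"dx":0.46,"dy":0.73,"dz":0,"wx":0,"wy":0,"wz":0.046,"grip":1},
    {"dx":0.51,"dy":0.83,"dz":0,"wx":0,"wy":0,"wz":0.052,"grip":1},
    {"dx":0.57,"dy":0.92,"dz":0,"wx":0,"wy":0,"wz":0.058,"grip":1},
  ],
)

```text
t: 3.2
tool_pos: [243.9, -349.8, 226.6]
orientation: [0.955, 0.297, -0.0, -0.0]
wrist_force: [0.7, -0.1, -0.1]
width: 0.001
grasp_force: 0.0
```

>>> drive_tool(
  deltas=[
    {"dx":0.06,"dy":0.09,"dz":0,"wx":0,"wy":0,"wz":0.006,"grip":1},
    {"dx":0.11,"dy":0.18,"dz":0,"wx":0,"wy":0,"wz":0.012,"grip":1},
    {"dx":0.17,"dy":0.28,"dz":0,"wx":0,"wy":0,"wz":0.017,"grip":1},
    {"dx":0.23,"dy":0.37,"dz":0,"wx":0,"wy":0,"wz":0.023,"grip":1},
    {"dx":0.28,"dy":0.46,"dz":0,"wx":0,"wy":0,"wz":0.029,"grip":1},
    {"dx":0.34,"dy":0.55,"dz":0,"wx":0,"wy":0,"wz":0.035,"grip":1},
    {"dx":0.4,"dy":0.64,"dz":0,"wx":0,"wy":0,"wz":0.04,"grip":1},
    {"dx":0.46,"dy":0.73,"dz":0,"wx":0,"wy":0,"wz":0.046,"grip":1},
    {"dx":0.51,"dy":0.83,"dz":0,"wx":0,"wy":0,"wz":0.052,"grip":1},
    {"dx":0.57,"dy":0.92,"dz":0,"wx":0,"wy":0,"wz":0.058,"grip":1},
  ],
)

```text
t: 4.45
tool_pos: [300.9, -257.8, 226.6]
orientation: [0.924, 0.383, 0.0, -0.0]
wrist_force: [0.3, -1.0, -0.0]
width: 0.002
grasp_force: 0.0
```

>>> drive_tool(
  deltas=[
    {"dx":0.06,"dy":0.09,"dz":0,"wx":0,"wy":0,"wz":0.006,"grip":1},
    {"dx":0.11,"dy":0.18,"dz":0,"wx":0,"wy":0,"wz":0.012,"grip":1},
    {"dx":0.17,"dy":0.28,"dz":0,"wx":0,"wy":0,"wz":0.017,"grip":1},
    {"dx":0.23,"dy":0.37,"dz":0,"wx":0,"wy":0,"wz":0.023,"grip":1},
    {"dx":0.28,"dy":0.46,"dz":0,"wx":0,"wy":0,"wz":0.029,"grip":1},
    {"dx":0.34,"dy":0.55,"dz":0,"wx":0,"wy":0,"wz":0.035,"grip":1},
    {"dx":0.4,"dy":0.64,"dz":0,"wx":0,"wy":0,"wz":0.04,"grip":1},
    {"dx":0.46,"dy":0.73,"dz":0,"wx":0,"wy":0,"wz":0.046,"grip":1},
    {"dx":0.51,"dy":0.83,"dz":0,"wx":0,"wy":0,"wz":0.052,"grip":1},
    {"dx":0.57,"dy":0.92,"dz":0,"wx":0,"wy":0,"wz":0.058,"grip":1},
  ],
)

```text
t: 5.7
tool_pos: [357.9, -165.9, 226.6]
orientation: [0.885, 0.465, -0.0, 0.0]
wrist_force: [-0.3, 0.3, 0.5]
width: 0.003
grasp_force: 0.0
```

>>> drive_tool(
  deltas=[
    {"dx":0.06,"dy":0.09,"dz":-0.04,"wx":0,"wy":0,"wz":0.006,"grip":1},
    {"dx":0.11,"dy":0.18,"dz":-0.08,"wx":0,"wy":0,"wz":0.012,"grip":1},
    {"dx":0.17,"dy":0.28,"dz":-0.12,"wx":0,"wy":0,"wz":0.017,"grip":1},
    {"dx":0.23,"dy":0.37,"dz":-0.16,"wx":0,"wy":0,"wz":0.023,"grip":1},
    {"dx":0.28,"dy":0.46,"dz":-0.2,"wx":0,"wy":0,"wz":0.029,"grip":1},
    {"dx":0.34,"dy":0.55,"dz":-0.24,"wx":0,"wy":0,"wz":0.035,"grip":1},
    {"dx":0.4,"dy":0.64,"dz":-0.28,"wx":0,"wy":0,"wz":0.04,"grip":1},
    {"dx":0.46,"dy":0.73,"dz":-0.32,"wx":0,"wy":0,"wz":0.046,"grip":1},
    {"dx":0.51,"dy":0.83,"dz":-0.36,"wx":0,"wy":0,"wz":0.052,"grip":1},
    {"dx":0.57,"dy":0.92,"dz":-0.4,"wx":0,"wy":0,"wz":0.058,"grip":1},
  ],
)

```text
t: 6.95
tool_pos: [414.9, -73.8, 186.4]
orientation: [0.839, 0.544, -0.0, -0.0]
wrist_force: [-0.2, -0.1, -0.8]
width: 0.006
grasp_force: 0.0
```

>>> drive_tool(
  deltas=[
    {"dx":0.06,"dy":0.09,"dz":-0.04,"wx":0,"wy":0,"wz":0.006,"grip":1},
    {"dx":0.11,"dy":0.18,"dz":-0.08,"wx":0,"wy":0,"wz":0.012,"grip":1},
    {"dx":0.17,"dy":0.28,"dz":-0.12,"wx":0,"wy":0,"wz":0.017,"grip":1},
    {"dx":0.23,"dy":0.37,"dz":-0.16,"wx":0,"wy":0,"wz":0.023,"grip":1},
    {"dx":0.28,"dy":0.46,"dz":-0.2,"wx":0,"wy":0,"wz":0.029,"grip":1},
    {"dx":0.34,"dy":0.55,"dz":-0.24,"wx":0,"wy":0,"wz":0.035,"grip":1},
    {"dx":0.4,"dy":0.64,"dz":-0.28,"wx":0,"wy":0,"wz":0.04,"grip":1},
    {"dx":0.46,"dy":0.73,"dz":-0.32,"wx":0,"wy":0,"wz":0.046,"grip":1},
    {"dx":0.51,"dy":0.83,"dz":-0.36,"wx":0,"wy":0,"wz":0.052,"grip":1},
    {"dx":0.57,"dy":0.92,"dz":-0.4,"wx":0,"wy":0,"wz":0.058,"grip":1},
  ],
)

```text
t: 8.2
tool_pos: [471.9, 18.2, 146.4]
orientation: [0.786, 0.618, -0.0, -0.0]
wrist_force: [0.4, 0.2, 0.4]
width: 0.003
grasp_force: 0.0
```

>>> drive_tool(
  deltas=[
    {"dx":0.06,"dy":0.09,"dz":-0.04,"wx":0,"wy":0,"wz":0.006,"grip":1},
    {"dx":0.11,"dy":0.18,"dz":-0.08,"wx":0,"wy":0,"wz":0.012,"grip":1},
    {"dx":0.17,"dy":0.28,"dz":-0.12,"wx":0,"wy":0,"wz":0.017,"grip":1},
    {"dx":0.23,"dy":0.37,"dz":-0.16,"wx":0,"wy":0,"wz":0.023,"grip":1},
    {"dx":0.28,"dy":0.46,"dz":-0.2,"wx":0,"wy":0,"wz":0.029,"grip":1},
    {"dx":0.34,"dy":0.55,"dz":-0.24,"wx":0,"wy":0,"wz":0.035,"grip":1},
    {"dx":0.4,"dy":0.64,"dz":-0.28,"wx":0,"wy":0,"wz":0.04,"grip":1},
    {"dx":0.46,"dy":0.73,"dz":-0.32,"wx":0,"wy":0,"wz":0.046,"grip":1},
    {"dx":0.51,"dy":0.83,"dz":-0.36,"wx":0,"wy":0,"wz":0.052,"grip":1},
    {"dx":0.57,"dy":0.92,"dz":-0.4,"wx":0,"wy":0,"wz":0.058,"grip":1},
  ],
)

```text
t: 9.45
tool_pos: [528.9, 110.2, 106.4]
orientation: [0.727, 0.687, -0.0, -0.0]
wrist_force: [0.6, -0.5, -0.7]
width: 0.005
grasp_force: 0.0
```

```bash
python3 - <<'E'
from h import *
q=look("scene"); w=arm.capture("wrist")
cv2.imwrite("pics/c.png",w["color"])
E
```

```text
scene
roof_centre 0.76 [301.4, 243.1] zmed 21.8 rect [620.  48.] [140. 112.] 85.7 [[559.0, -17.0], [670.0, -26.0], [681.0, 114.0], [570.0, 122.0]]
wall 0.74 [426.4, 204.7] zmed 12.6 rect [469. 406.] [112. 142.] 20.8 [[392.0, 452.0], [442.0, 320.0], [547.0, 359.0], [497.0, 492.0]]
jar 0.84 [143.9, 162.0] zmed 62.8 rect [ 391. -427.] [33. 59.] 28.7 [[362.0, -409.0], [390.0, -460.0], [419.0, -445.0], [391.0, -393.0]]
jar 0.65 [301.4, 245.0] zmed 21.9 rect [620.  48.] [140. 112.] 85.7 [[559.0, -17.0], [670.0, -26.0], [681.0, 114.0], [570.0, 122.0]]
peg 0.92 [270.5, 250.7] [[656.8 -35.8  46.9]]
roofc 0.69 [304.1, 241.8] [[612.9  52.7  19.9]]
roofc 0.67 [271.3, 250.3] [[653.6 -33.4  46.6]]
```

View pics/c.png

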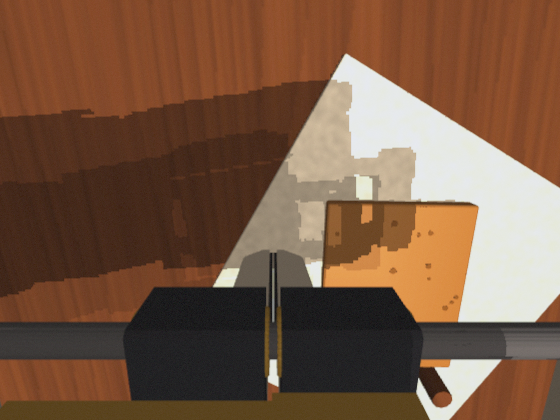

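The wrist view shows the panel's long edge at column ~325. The closed fingertips are left of it, at columns 240–310, so they are clear of the panel and over the board. The scene measurement agrees with the first one. Descending, then the first part of the push.

>>> drive_tool(
  deltas=[
    {"dx":0,"dy":0,"dz":-0.12,"wx":0,"wy":0,"wz":0,"grip":1},
    {"dx":0,"dy":0,"dz":-0.24,"wx":0,"wy":0,"wz":0,"grip":1},
    {"dx":0,"dy":0,"dz":-0.36,"wx":0,"wy":0,"wz":0,"grip":1},
    {"dx":0,"dy":0,"dz":-0.48,"wx":0,"wy":0,"wz":0,"grip":1},
    {"dx":0,"dy":0,"dz":-0.6,"wx":0,"wy":0,"wz":0,"grip":1},
    {"dx":0,"dy":0,"dz":-0.68,"wx":0,"wy":0,"wz":0,"grip":1},
    {"dx":0,"dy":0,"dz":-0.75,"wx":0,"wy":0,"wz":0,"grip":1},
    {"dx":0,"dy":0,"dz":-0.81,"wx":0,"wy":0,"wz":0,"grip":1},
    {"dx":0,"dy":0,"dz":-0.85,"wx":0,"wy":0,"wz":0,"grip":1},
    {"dx":0,"dy":0,"dz":-0.86,"wx":0,"wy":0,"wz":0,"grip":1},
  ],
)

```text
t: 11.05
tool_pos: [528.6, 109.5, 20.5]
orientation: [0.727, 0.686, -0.0, -0.0]
wrist_force: [0.6, 0.5, 1.1]
width: 0.007
grasp_force: 0.0
```

>>> drive_tool(
  deltas=[
    {"dx":0.11,"dy":-0.02,"dz":0,"wx":0,"wy":0,"wz":0,"grip":1},
    {"dx":0.22,"dy":-0.03,"dz":0,"wx":0,"wy":0,"wz":0,"grip":1},
    {"dx":0.28,"dy":0,"dz":0,"wx":0,"wy":0,"wz":-0.011,"grip":1},
    {"dx":0.35,"dy":0.04,"dz":0,"wx":0,"wy":0,"wz":-0.025,"grip":1},
    {"dx":0.43,"dy":0.09,"dz":0,"wx":0,"wy":0,"wz":-0.044,"grip":1},
    {"dx":0.5,"dy":0.13,"dz":0,"wx":0,"wy":0,"wz":-0.057,"grip":1},
    {"dx":0.57,"dy":0.16,"dz":0,"wx":0,"wy":0,"wz":-0.07,"grip":1},
    {"dx":0.65,"dy":0.19,"dz":0,"wx":0,"wy":0,"wz":-0.087,"grip":1},
    {"dx":0.72,"dy":0.21,"dz":0,"wx":0,"wy":0,"wz":-0.1,"grip":1},
    {"dx":0.78,"dy":0.23,"dz":0,"wx":0,"wy":0,"wz":-0.111,"grip":1},
  ],
)

```text
t: 12.3
tool_pos: [607.1, 132.9, 20.8]
orientation: [0.836, 0.549, -0.0, -0.0]
wrist_force: [-2.9, 3.1, 3.3]
width: 0.007
grasp_force: 2.6
```

```bash
python3 - <<'E'
from h import *
q=look("scene"); cv2.imwrite("pics/d.png",cv2.resize(q["color"][150:330,180:420],None,fx=3,fy=3))
E
```

```text
scene
roof_centre 0.93 [301.5, 254.8] zmed 21.9 rect [647.  56.] [140. 110.] 64.4 [[567.0, 17.0], [666.0, -31.0], [727.0, 95.0], [627.0, 143.0]]
wall 0.55 [427.1, 204.2] zmed 12.1 rect [469. 405.] [112. 144.] 22.6 [[389.0, 450.0], [444.0, 318.0], [548.0, 361.0], [493.0, 493.0]]
jar 0.93 [144.6, 160.8] zmed 62.5 rect [ 389. -427.] [37. 58.] 28.9 [[359.0, -411.0], [387.0, -461.0], [419.0, -444.0], [391.0, -393.0]]
jar 0.62 [283.0, 239.9] zmed 10.0 rect [620.  46.] [262. 252.] 57.5 [[443.0, 3.0], [656.0, -132.0], [797.0, 89.0], [584.0, 224.0]]
peg 0.56 [268.3, 252.5] [[640.7 -43.6   7.9]]
roofc 0.58 [304.0, 252.5] [[644.4  53.1  23. ]]
```

View pics/d.png

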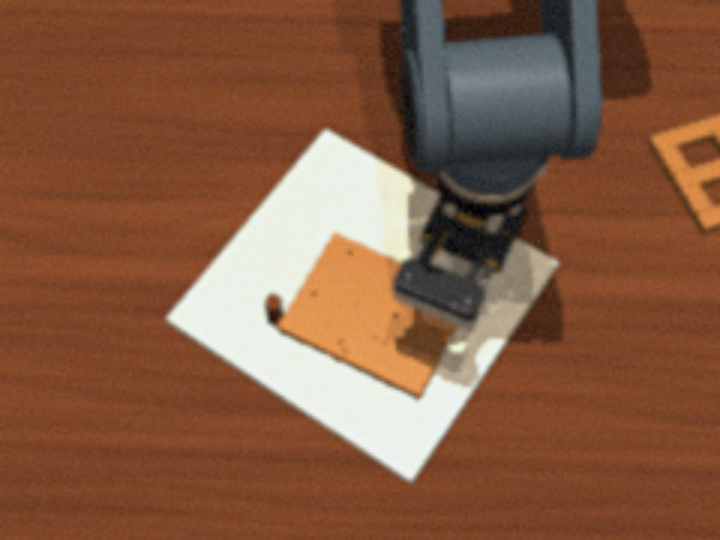

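The crop shows the peg at (273,305) still at the panel's corner and the fingers at the free corner. The panel is at -25.6° and the board at -32.5°, so about 7° remain. Finish the push, back off, then lift.

>>> drive_tool(
  deltas=[
    {"dx":0.05,"dy":0.015,"dz":0,"wx":0,"wy":0,"wz":-0.01,"grip":1},
    {"dx":0.1,"dy":0.03,"dz":0,"wx":0,"wy":0,"wz":-0.02,"grip":1},
    {"dx":0.15,"dy":0.035,"dz":0,"wx":0,"wy":0,"wz":-0.03,"grip":1},
    {"dx":0.19,"dy":0.04,"dz":0,"wx":0,"wy":0,"wz":-0.037,"grip":1},
    {"dx":0.21,"dy":0.045,"dz":0,"wx":0,"wy":0,"wz":-0.039,"grip":1},
    {"dx":0.21,"dy":0.045,"dz":0,"wx":0,"wy":0,"wz":-0.039,"grip":1},
    {"dx":0.18,"dy":0.065,"dz":0,"wx":0,"wy":0,"wz":-0.039,"grip":1},
    {"dx":0.1,"dy":0.115,"dz":0,"wx":0,"wy":0,"wz":-0.039,"grip":1},
    {"dx":0,"dy":0.175,"dz":0,"wx":0,"wy":0,"wz":-0.039,"grip":1},
    {"dx":-0.05,"dy":0.205,"dz":0,"wx":0,"wy":0,"wz":-0.039,"grip":1},
  ],
)

```text
t: 13.85
tool_pos: [600.7, 153.5, 20.6]
orientation: [0.867, 0.498, -0.0, -0.0]
wrist_force: [-0.0, 0.4, 0.0]
width: 0.006
grasp_force: 0.0
```

```bash
python3 - <<'E'
from h import *
q=look("scene"); cv2.imwrite("pics/e.png",cv2.resize(q["color"][150:330,180:420],None,fx=3,fy=3))
E
```

```text
scene
roof_centre 0.59 [304.9, 257.7] zmed 21.8 rect [657.  57.] [141. 111.] 56.3 [[572.0, 29.0], [664.0, -33.0], [742.0, 84.0], [650.0, 146.0]]
wall 0.66 [430.0, 203.4] zmed 12.5 rect [469. 406.] [111. 144.] 22.3 [[390.0, 451.0], [445.0, 318.0], [548.0, 360.0], [493.0, 493.0]]
jar 0.91 [143.4, 162.9] zmed 61.1 rect [ 390. -427.] [34. 59.] 30.4 [[360.0, -410.0], [390.0, -461.0], [419.0, -444.0], [389.0, -393.0]]
peg 0.59 [270.4, 248.8] [[648.9 -36.4  42.7]]
roofc 0.69 [303.4, 256.2] [[655.8  50.7  22.1]]
```

View pics/e.png

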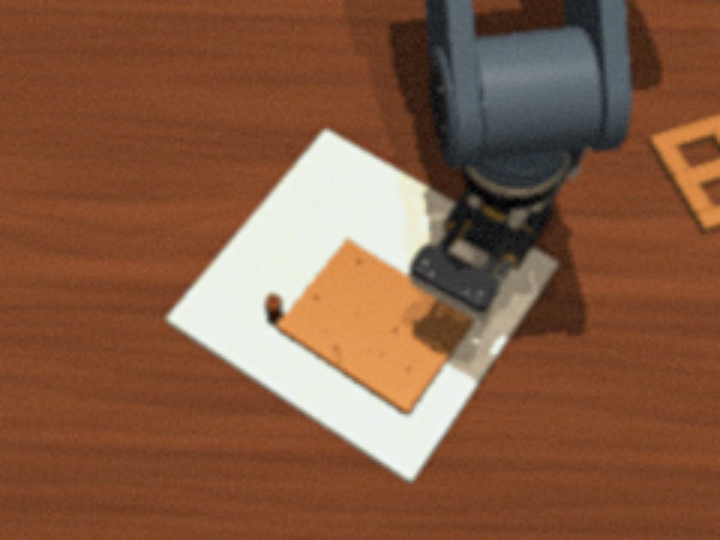

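Panel is at -33.7° against the board's -32.5°, and its centre is at about (-47, +81) mm from the peg, well inside tolerance. The wall and jar haven't moved. Lifting clear and handing in.

>>> drive_tool(
  deltas=[
    {"dx":0,"dy":0,"dz":0.1,"wx":0,"wy":0,"wz":0,"grip":1},
    {"dx":0,"dy":0,"dz":0.2,"wx":0,"wy":0,"wz":0,"grip":1},
    {"dx":0,"dy":0,"dz":0.35,"wx":0,"wy":0,"wz":0,"grip":1},
    {"dx":0,"dy":0,"dz":0.5,"wx":0,"wy":0,"wz":0,"grip":1},
    {"dx":0,"dy":0,"dz":0.65,"wx":0,"wy":0,"wz":0,"grip":1},
    {"dx":0,"dy":0,"dz":0.75,"wx":0,"wy":0,"wz":0,"grip":1},
    {"dx":0,"dy":0,"dz":0.8,"wx":0,"wy":0,"wz":0,"grip":1},
    {"dx":0,"dy":0,"dz":0.8,"wx":0,"wy":0,"wz":0,"grip":1},
    {"dx":0,"dy":0,"dz":0.8,"wx":0,"wy":0,"wz":0,"grip":1},
    {"dx":0,"dy":0,"dz":0.8,"wx":0,"wy":0,"wz":0,"grip":1},
  ],
)

```text
t: 15.4
tool_pos: [601.4, 153.0, 100.2]
orientation: [0.867, 0.498, -0.0, -0.0]
wrist_force: [0.2, 0.1, 0.3]
width: 0.005
grasp_force: 0.0
```

```bash
python3 -c "
from workcell import arm
print(arm.finish_job())"
```

```text
the job is handed in; nothing more can be done
None
```

I turned the roof panel clockwise about the peg to within about 1° of square with the board and handed the job in at about 15 s; by camera its centre is about (-47, +81) mm from the peg, the wall and jar had not moved, and the arm is clear (no verdict was returned).

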